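Turn the preheater dial up four clicks and press start

TASK

Turn up the board preheater: with a fingertip, gently push the lug of the big click-stop dial on the grey control box clockwise (seen from above) by exactly four clicks from where it stands now, never going on to a fifth, and let it rest in that stop. Only then press the round start button on the same box all the way down and let it come up again. Pinch and lift nothing, and leave the loose things round and on the box where they are.

Things in the scene. Friction and masses are not known exactly. Their poses are not given: they have to be found in the camera images.
- control_box: low grey steel box, 150 x 250 x 45 mm (its x, y, z), fixed to the bench, long side towards the robot, turned by up to 0.45 rad either way. Origin: centre of its underside; x points away from the robot across the short side, y along the long side to the left, z up. The dial is on the left half of the lid, the start button on the right half.
- dial_axis (a point): centre of the dial's flat upper face (on the axis of rotation), 60 mm above the bench. The dial is a black disc of 110 mm diameter and 12 mm thickness whose only raised part is the lug. White ticks on the lid, 24 degrees apart, mark its nine stops.
- lug_top (a point): point on top of the dial's finger lug, 45 mm from the axis, 79 mm above the bench. The lug is an upright black block on the disc with a white line along its top: radially from 30 to 54 mm off the axis, 10 mm thick along the circle, 19 mm tall above the disc. Push it along the circle on its anticlockwise face. Its place before the work tells where the dial started.
- dial (a joint): turn of the dial, rad, growing clockwise from above; nine sprung stops 0, 0.419, ... 3.351 (one click = 24 degrees, 19 mm at the lug); starts in one of the first four. At q the lug points 1.676 - q rad anticlockwise of the box's x axis. About 3 to 5 N at the lug takes it over the ridge halfway to the next stop, where it snaps ahead into that stop by itself and stays.
- start_button (a joint): travel of the start button in m: 0 up, 0.006 fully down; a spring (about 5 N fully down) brings it back up.
- start_button_top (a point): centre of the upper face of the round start button (grey, 28 mm diameter, in a dark round housing), about 67 mm above the bench, on the right half of the box's lid; it is pressed straight down.
- tip_tin: bystander: small round tin, 36 mm diameter, 15 mm tall, standing loose on the far right corner of the box's lid, about 70 mm from the button. Origin: centre of its underside.
- flux_pen: bystander: white pen, 132 mm long, 14 mm thick, lying loose behind the box. Origin: underside below its middle.
- tweezers_2: bystander: black tweezers, 125 mm long, 13 mm wide, lying loose at the right end of the box. Origin: underside below the middle.
- side_cutters: bystander: small side cutters, 105 x 40 x 8 mm, lying loose behind the box's right half. Origin: underside below the middle.

How it is judged:
On the way, in this order (a step that is already met when the one before it is completed fails the run):
1. the dial rests four clicks clockwise of where it started (distance of lug_top from where it was at the start of the episode between 0.0623 and 0.0711 m and value of joint dial above 1.466 rad and velocity of joint dial between -0.1 and 0.1 rad/s), for 0.2 s.
2. the start button is pressed down (distance of lug_top from where it was at the start of the episode between 0.0623 and 0.0711 m and value of joint dial above 1.466 rad and value of joint start_button above 0.0045 m), for 0.05 s.
At the end, for the whole second after the job is handed in: the dial rests in the stop four clicks clockwise of its starting stop (within 0.35 of a click), and the start button, pressed at least 4.5 of its 6 mm after that, is up again (within 1.2 mm) (distance of lug_top from where it was at the start of the episode between 0.0623 and 0.0711 m and value of joint dial above 1.466 rad and value of joint start_button below 0.0012 m and velocity of joint dial between -0.05 and 0.05 rad/s); the robot touches nothing.
It fails at once if the dial goes on towards a fifth click (more than 4.6 clicks from its start) (distance of lug_top from where it was at the start of the episode above 0.0739 m).
It fails at once if the start button is pressed (over 3 mm) while the dial is not at the fourth click (value of joint start_button above 0.003 m and not (distance of lug_top from where it was at the start of the episode between 0.0623 and 0.0711 m and value of joint dial above 1.466 rad)).
It fails at once if the dial is pinched or forced (over 30 N from the fingers) (contact force between the fingers and dial above 30 N).
It fails at once if a loose thing is knocked or carried off (moved more than 20 mm) (distance of any of tip_tin, flux_pen, tweezers_2, side_cutters from where it was at the start of the episode above 0.02 m).
It also fails if it takes over 54 s, if anything falls off the work surface, if the arm or the gripper's body presses on something with over 40 N, if the wrist force passes 120 N, or if a joint passes its speed limit or range.

ROBOT

A 6-joint arm with a two-finger parallel gripper is mounted at the origin on a cart in front of the work surface, level with it; the furniture and walls round the work are solid. World frame = base frame: x ahead of the robot, y to its left, z up, the work surface at z = 0. Lengths are in m, angles in rad, forces in N, time in s.
With the tool pointing down it reaches from about 0.375 to 0.9 m from the base axis. Payload 3.1 kg.
Tool frame: the origin (TCP) lies between the finger pads; the fingertips stand 22 mm ahead of it and the grasp point (between the pads) lies 3 mm ahead of it; z points along the fingers, y is the line along which they close (so a half turn about z gives the same grasp; the last joint's range is limited). The gripper opens to 87 mm and grips with 3 to 60 N. Pads are 19 mm wide; open, the fingers measure 117 mm over their backs; the gripper's body (75 mm by 190 mm) begins 51 mm behind the grasp point.
Start: joints at [-1.317, 0.527, 1.433, -0, 1.181, -0.178], TCP at [0.262, -0.567, 0.245] pointing down, gripper open.
Joint ranges: [-3.08, 3.08], [-0.75, 2.2], [0.22, 2.44], [-1.43, 4.57], [0, 2.65], [-2.85, 2.85]. Speed limits (rad/s): [2.79, 2.79, 3.14, 3.14, 3.14, 3.14].

INTERFACE

Orientations are given as a unit quaternion [x, y, z, w].
In Python, from rig import robot gives the robot as it stands.
- The arm moves only by the tool move_arm, never from a script. Its argument "series" is text: rows parted by semicolons, each of 6 numbers parted by spaces: the shift along the tool's x, y, z in mm, then the turn, a rotation vector about the tool's x, y, z in degrees. In form: dx dy dz ax ay az; .... A call has 1 to 8 rows; each row is the pose to reach, as a shift and turn from the pose commanded when the call began, along the tool's axes at that moment; what a row does not reach only later rows make up. A row lasts 1/12 s, in which the tool goes at most 41.7 mm and 7.16 degrees, less where a joint would pass 70% of its speed; a pose out of reach is approached as far as the arm can. A call with a gripper value outside its range is refused whole. "jaw" is the opening, from 0 (shut) to 1 (fully open), set as the call begins (left out, the last holds). The fingers move at their own pace and stop on an object; "newtons" is the grip in N (left out, the last holds). Time passes only in rows, so rows that repeat a pose let the fingers close. It gives the time, the measured TCP pose, the force, the opening and the grip force at its end, in the units of the state.
- robot.get_obs(): the state, without advancing time (a new reading comes with each control period).
- robot.camera(name): name is "scene" or "top" or "wrist"; returns a dict with "img" (400x640x3 uint8, red, green, blue), "mtx" (3x3 intrinsics, pixels), "world_to_cam" (4x4, takes a point from world to camera coordinates). Camera axes: x right, y down, z forward; pixel columns grow to the right and rows downward; lengths in m; the calibration is good to about 2 mm. A picture is of the moment at which its call begins. There is no depth.
- robot.hand_in(): hands the job in; it is judged then, once.
Trained networks look in a picture, given as the dict that the camera call returned (one of the last four; its "shot" number tells which), for a name from the list of things; names that differ only in an ending like _2 or _b are one class to them, and where a whole thing is asked for, a point or a joint stands for the part that bears it (a point fixed in the world has none). Each returns a list of dicts, best first, with "p" (0 to 1); they miss things now and then, are a little off and sometimes report something else, mostly with a low value. They report only what shows in the picture. A call takes as long as a camera call.
- robot.search_frame(picture, thing): "xyz" ([x, y, z] in m, in world coordinates, good to about 4 mm: the middle of the surface that is visible of it).
- robot.tip_of(picture, thing): "xyz" ([x, y, z] in m, in world coordinates, good to about 4 mm: a listed point, or the origin of a listed thing).
The state is a dict: "time": time; "q": joint angles; "joint_velocities": joint speeds; "joint_torque": joint torques, N m; "position": TCP position; "tool_rot": TCP orientation; "ft_force": force on the tool from outside, world axes, zero at the start; "moment": the same for the moment, N m; "grip_width": finger opening in m; "grip_force": force on a finger pad.
Only numpy, scipy, OpenCV 4.12 (cv2) and the standard library are available. Lean on these libraries where they do the work, as an engineer would, in place of code of your own. Each camera call takes 0.05 s, during which the arm holds its last target. There are 200 camera calls.

## Working session

There is one attempt and no reset: what is moved stays moved. The work goes in short steps, Python scripts to look and compute and a tool call to move; the robot and the scene stay as the last step left them, time stands still between calls to the robot, and variables do not carry over. Pictures are saved under pics/ and viewed, at most 10 in all, crops included, and the job is handed in when it is done.

Besides the shell and the picture viewer there is one more tool, called as name(argument=value, ...) on one line, values as JSON. move_arm: Moves the arm, as the interface text tells. Its arguments: {"type":"object","properties":{"series":{"type":"string"},"jaw":{"type":"number"},"newtons":{"type":"number"}},"required":["series"]}

```bash
mkdir -p pics; ls
python3 - <<'E'
from rig import robot
import cv2
o=robot.get_obs();print(o)
for n in("top","scene"):
    c=robot.camera(n);cv2.imwrite(f"pics/{n}0.png",c["img"][:,:,::-1])
    print(n,c["mtx"].tolist(),c["world_to_cam"].round(4).tolist())
    for t in("dial_axis","lug_top","start_button_top","control_box","tip_tin"):
        print(t,[(r["p"],[round(float(v),4) for v in r["xyz"]]) for r in robot.tip_of(c,t)[:2]])
E
```

```text
pics
{'time': 0.0, 'q': array([-1.31650474e+00,  5.28480455e-01,  1.43385926e+00, -1.32735251e-05,
        1.18139258e+00, -1.78507592e-01]), 'joint_velocities': array([ 0.00070226, -0.00220955,  0.00102091, -0.0001158 ,  0.00072687,
       -0.00139267]), 'joint_torque': array([-4.24797909e-04, -4.40045536e+01, -1.76592708e+01,  6.33500121e-02,
        5.81643835e-02, -1.56024844e-04]), 'position': array([ 0.26198295, -0.56671015,  0.24357649]), 'tool_rot': array([ 9.76675737e-01,  2.14716929e-01, -4.66606319e-05, -1.06881734e-03]), 'ft_force': array([ 0.26040648, -0.35500549, -0.40808463]), 'moment': array([ 0.03018929,  0.04095258, -0.02969172]), 'grip_force': 0.0, 'grip_width': 0.08736706946125718}
top [[407.15593851633867, 0.0, 328.97911333520864], [0.0, 407.15593851633867, 193.38272938096253], [0.0, 0.0, 1.0]] [[-0.0887, -0.9961, -0.0007, -0.264], [-0.9755, 0.087, -0.2021, 0.6367], [0.2014, -0.0173, -0.9794, 0.7851], [0.0, 0.0, 0.0, 1.0]]
dial_axis [(0.57, [0.4853, -0.2302, 0.0619])]
lug_top [(0.96, [0.5261, -0.2112, 0.0771])]
start_button_top [(0.49, [0.473, -0.3691, 0.0687])]
control_box [(0.69, [0.4925, -0.2803, -0.0004])]
tip_tin [(0.66, [0.5404, -0.3778, 0.0426])]
scene [[387.3419489608309, 0.0, 314.87318588753595], [0.0, 387.3419489608309, 204.59768533225397], [0.0, 0.0, 1.0]] [[0.8596, -0.5108, -0.0099, -0.657], [-0.2782, -0.4519, -0.8476, 0.1001], [0.4285, 0.7314, -0.5306, 0.841], [0.0, 0.0, 0.0, 1.0]]
dial_axis [(0.63, [0.6305, -0.3595, -0.0042]), (0.56, [0.4867, -0.2293, 0.06])]
lug_top [(0.98, [0.5278, -0.2104, 0.0839])]
start_button_top [(0.64, [0.4708, -0.3731, 0.0682])]
control_box [(0.98, [0.4913, -0.2801, -0.004]), (0.66, [0.5233, -0.4404, 0.001])]
tip_tin [(0.74, [0.539, -0.378, 0.0481])]
```

Run:
```python
import cv2
a=cv2.imread("pics/top0.png");cv2.imwrite("pics/top0c.png",cv2.resize(a[60:360,240:640],None,fx=2,fy=2,interpolation=cv2.INTER_CUBIC))
```

```text
(no output)
```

View pics/top0c.png

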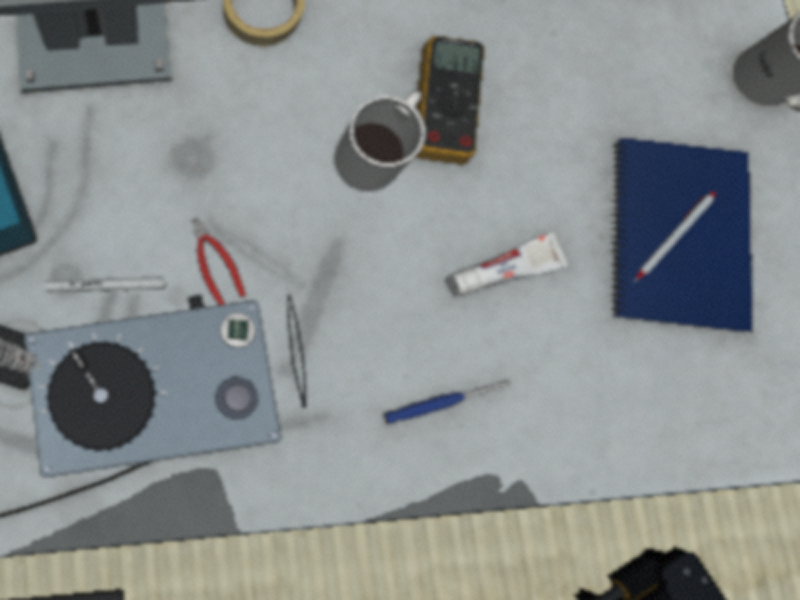

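View pics/scene0.png

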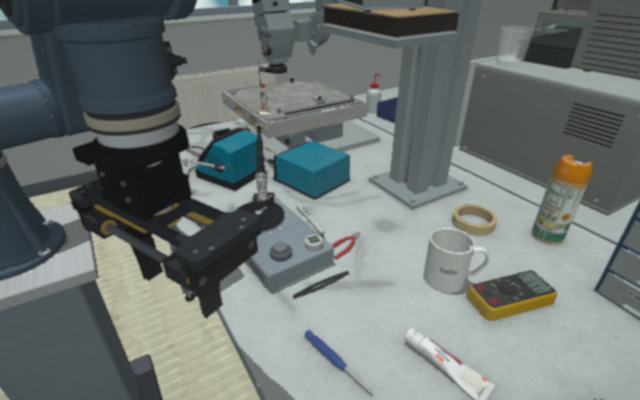

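The top view shows the dial hub at crop (100,395), the lug pointing to (75,352), the button at (238,397) and the tin at (238,330). An iron-holder coil stands close to the box's left end at (15,358). In the scene view that holder is near (262,185), so I'll check how much room the gripper body has there.

Run:
```python
import cv2
a=cv2.imread("pics/scene0.png");b=cv2.imread("pics/top0.png")
cv2.imwrite("pics/z.png",cv2.resize(a[110:290,180:380],None,fx=3,fy=3,interpolation=cv2.INTER_CUBIC))
cv2.imwrite("pics/z2.png",cv2.resize(b[60:320,180:400],None,fx=2.3,fy=2.3,interpolation=cv2.INTER_CUBIC))
```

```text
(no output)
```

View pics/z.png

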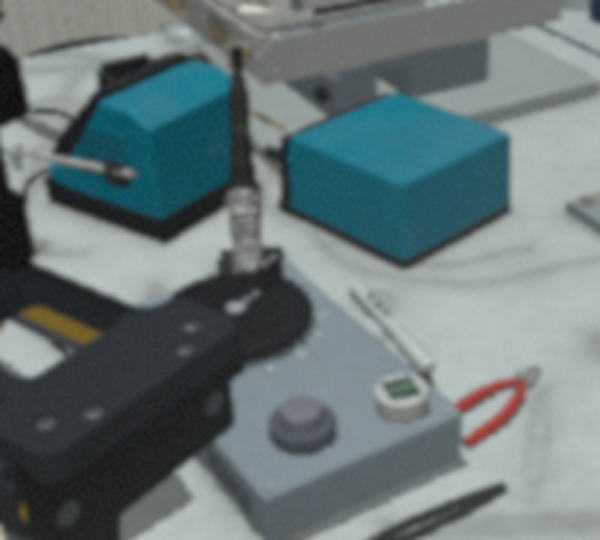

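View pics/z2.png

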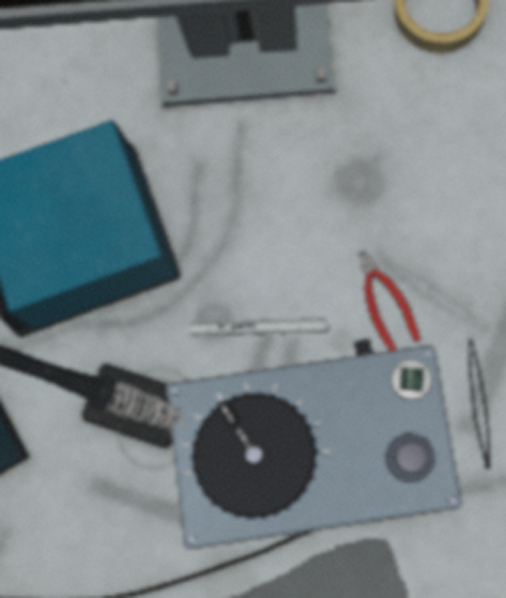

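```bash
cat > h.py <<'E'
import numpy as np
from scipy.spatial.transform import Rotation as R
from rig import robot
def P(c): return c["mtx"]@c["world_to_cam"][:3]
def P0(n):
    return {"top":None}
def delta(pos,yaw,ref=None):
    """tool-frame shift (mm) and turn (deg) to TCP pos with tool down, x axis at yaw"""
    o=ref or robot.get_obs(); R0=R.from_quat(o["tool_rot"])
    Rt=R.from_euler("z",yaw)*R.from_euler("x",np.pi)
    return np.r_[R0.inv().apply(np.array(pos)-o["position"])*1e3,(R0.inv()*Rt).as_rotvec(degrees=True)].round(1)
C=np.array([.4855,-.2298]); BZ=.088
def arc(th,d,r=.042,z=BZ,ref=None):
    u=np.array([np.cos(th),np.sin(th)]);t=np.array([-u[1],u[0]])
    return delta([*(C+r*u+d*t),z],th+np.pi/2,ref)
E
python3 - <<'E'
from h import *
import cv2
a=robot.camera("top");b=robot.camera("scene")
A=np.array([(254,240),(226,225),(180,212)],float).T;B=np.array([(262,195),(261,173),(259,127)],float).T
X=cv2.triangulatePoints(P(a),P(b),A,B);X=(X[:3]/X[3]).T;print(X.round(3))
for n,c in(("dial",C),):
  for p in((.486,-.23,.06),(.527,-.211,.079),(.472,-.371,.067)):
    for cc in(a,b):
        v=P(cc)@[*p,1];print((v[:2]/v[2]).round(1),end=' ')
print(arc(.434,.026,z=.2))
E
```

```text
[[ 0.527 -0.156  0.056]
 [ 0.555 -0.106  0.086]
 [ 0.576 -0.05   0.181]]
[290.6 257.5] [259.1 212.8] [278.9 237.3] [271.7 196.5] [360.6 258.1] [282.1 246.5] [ 386.3 -238.8   44.6    0.     0.   -90.1]
```

move_arm(series="190 -120 20 0 0 -45;190 -120 20 0 0 -45;190 -120 20 0 0 -45;190 -120 20 0 0 -45;190 -120 20 0 0 -45;190 -120 20 0 0 -45;190 -120 20 0 0 -45;190 -120 20 0 0 -45", jaw=0, newtons=5)

```text
time: 1.37
position: [0.3851, -0.3773, 0.2247]
tool_rot: [0.819, 0.574, -0.0, -0.0]
ft_force: [-0.0, -0.8, 0.1]
grip_width: 0.0413
grip_force: 0.0
```

```bash
python3 -c "
from h import *
print(arc(.434,.027,z=.2))"
```

```text
[221.7  54.6  24.7  -0.   -0.  -44.9]
```

move_arm(series="222 55 25 0 0 -45;222 55 25 0 0 -45;222 55 25 0 0 -45;222 55 25 0 0 -45;222 55 25 0 0 -45;222 55 25 0 0 -45;222 55 25 0 0 -45;222 55 25 0 0 -45")

```text
time: 2.03
position: [0.5134, -0.1888, 0.1995]
tool_rot: [0.538, 0.843, -0.0, 0.0]
ft_force: [-1.1, -0.0, -0.3]
grip_width: 0.0006
grip_force: 0.0
```

Run:
```python
from h import *
import cv2
print(arc(.434,.027,z=.2), arc(.434,.027,z=.14))
for n in("wrist","top"):
    c=robot.camera(n);cv2.imwrite(f"pics/{n}1.png",c["img"][:,:,::-1])
    for t in("dial_axis","lug_top","start_button_top"):
        print(t,[(r["p"],[round(float(v),4) for v in r["xyz"]]) for r in robot.tip_of(c,t)[:2]])
```

```text
[ 1.5 -0.6 -0.5  0.   0.   0. ] [ 1.5 -0.6 59.5  0.   0.   0. ]
dial_axis [(0.75, [0.4873, -0.2281, 0.0614])]
lug_top [(0.88, [0.5221, -0.2098, 0.0822])]
start_button_top []
dial_axis [(0.89, [0.4843, -0.227, 0.0634])]
lug_top [(0.64, [0.5207, -0.2133, 0.0802])]
start_button_top [(0.45, [0.4692, -0.3685, 0.0691])]
```

View pics/wrist1.png

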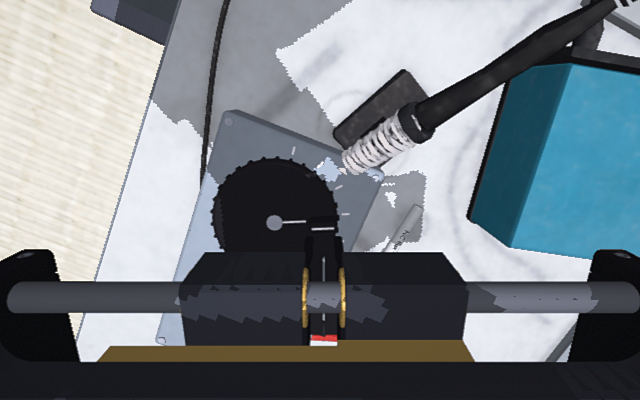

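The wrist view shows the dial hub at (275,223), the lug line running right to about (333,226), the fingertip around (323,235) and the iron and its holder up and to the right of the box. I'll project the expected points to confirm.

Run:
```python
from h import *
import cv2
c=robot.camera("wrist");o=robot.get_obs();r=R.from_quat(o["tool_rot"])
pr=lambda p:(lambda v:(v[:2]/v[2]).round(0))(P(c)@[*p,1])
for x in(-9.5,9.5):
  for y in(-15,15): print("tip",x,y,pr(o["position"]+r.apply(np.array([x,y,22])/1e3)))
print("hub",pr([.4855,-.2298,.06]));
for th in(.35,.434,.5):
    print(th,[pr([*(C+k*np.array([np.cos(th),np.sin(th)])),.079]) for k in(.03,.045,.054)])
g=c["img"]; cv2.imwrite("pics/w1z.png",cv2.resize(g[190:270,250:360],None,fx=6,fy=6,interpolation=cv2.INTER_CUBIC)[:,:,::-1])
```

```text
tip -9.5 -15 [294. 273.]
tip -9.5 15 [351. 273.]
tip 9.5 -15 [294. 240.]
tip 9.5 15 [352. 240.]
hub [276. 222.]
0.35 [array([310., 233.]), array([328., 235.]), array([339., 235.])]
0.434 [array([310., 230.]), array([328., 230.]), array([339., 230.])]
0.5 [array([310., 228.]), array([328., 227.]), array([339., 226.])]
```

View pics/w1z.png

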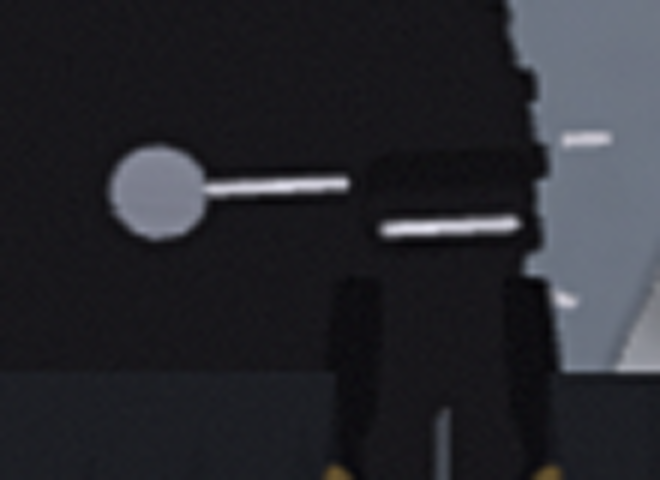

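The line puts the lug at about 0.47 rad, with the hub where I expected it. I'll descend just behind the lug's anticlockwise face.

```bash
python3 -c "
from h import *
print(arc(.47,.027,z=.2),arc(.47,.027))"
```

```text
[ 3.7 -0.1 -0.4  0.   0.  -2.2] [ 3.700e+00 -1.000e-01  1.116e+02  0.000e+00  0.000e+00 -2.200e+00]
```

move_arm(series="4 0 20 0 0 -2;4 0 40 0 0 -2;4 0 60 0 0 -2;4 0 80 0 0 -2;4 0 95 0 0 -2;4 0 105 0 0 -2;4 0 111 0 0 -2;4 0 111 0 0 -2")

```text
time: 3.15
position: [0.5104, -0.1857, 0.0876]
tool_rot: [0.524, 0.852, 0.0, -0.001]
ft_force: [-0.3, 0.1, -0.3]
grip_width: 0.0004
grip_force: 0.0
```

Run:
```python
from h import *
import cv2
print(robot.get_obs()["position"],robot.get_obs()["ft_force"])
c=robot.camera("wrist");g=c["img"]; cv2.imwrite("pics/w2.png",cv2.resize(g[130:280,200:400],None,fx=4,fy=4,interpolation=cv2.INTER_CUBIC)[:,:,::-1])
ref=robot.get_obs()
for k in range(0,5):
  print(k,arc(.47-k*.419,.0145,ref=ref))
print([arc(.47-x*.419,.0145,ref=ref).tolist() for x in(.2,.4,.55,.65)])
```

```text
[ 0.51038594 -0.18566663  0.08758782] [-0.3077028   0.05279629 -0.29001938]
0 [-13.2  -0.5   0.4  -0.   -0.   -0.1]
1 [-31.5   1.8   0.4  -0.   -0.   23.9]
2 [-49.2  -3.5   0.4  -0.   -0.   47.9]
3 [-63.2 -15.6   0.4  -0.   -0.   71.9]
4 [-71.1 -32.3   0.4  -0.   -0.   95.9]
[[-16.7, 0.6, 0.4, -0.0, -0.0, 4.7], [-20.4, 1.4, 0.4, -0.0, -0.0, 9.5], [-23.1, 1.7, 0.4, -0.0, -0.0, 13.1], [-25.0, 1.9, 0.4, -0.0, -0.0, 15.5]]
```

View pics/w2.png

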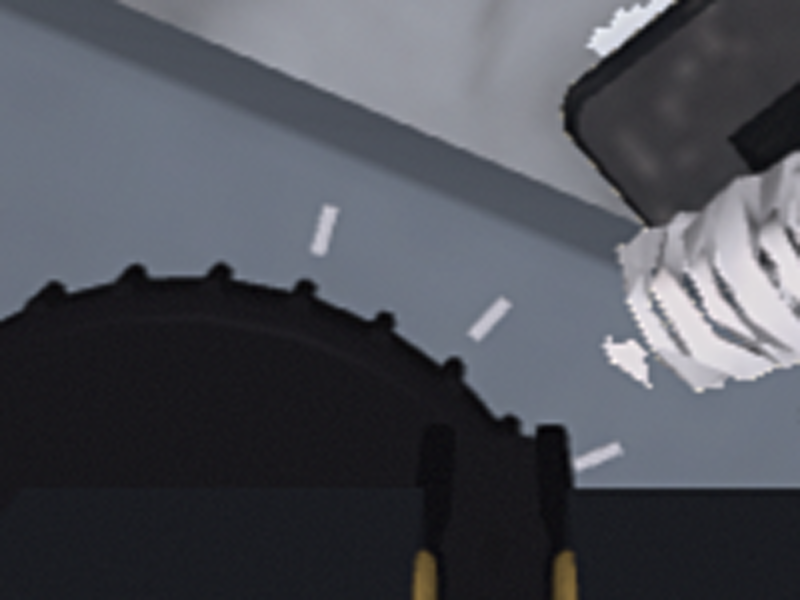

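The picture shows three ticks before the finger, at crop (325,230), (490,318) and (600,457), so the dial starts in stop 3 (index from 0). The fingertip sits just behind the lug. First click:

move_arm(series="-6 0 0 0 0 0;-11 0 0 0 0 0;-14 0 0 0 0 1;-17 1 0 0 0 5;-20 1 0 0 0 9;-23 2 0 0 0 13;-25 2 0 0 0 16;-25 2 0 0 0 16")

```text
time: 3.87
position: [0.5251, -0.2085, 0.0893]
tool_rot: [0.638, 0.77, 0.0, 0.002]
ft_force: [-0.4, 0.5, 0.2]
grip_width: 0.0009
grip_force: 0.0
```

```bash
cat >> h.py <<'E'
def look():
    for n in("top","scene","wrist"):
        c=robot.camera(n)
        for r in robot.tip_of(c,"lug_top")[:2]:
            d=np.array(r["xyz"])[:2]-C; print(n,round(r["p"],2),np.round(r["xyz"],4),"clicks",round((.47-np.arctan2(d[1],d[0]))/.419,2))
E
python3 - <<'E'
from h import *
look();ref=robot.get_obs();print(ref["ft_force"])
for x in(.65,1,1.2,1.4,1.55,1.65): print(x,arc(.47-x*.419,.0145,ref=ref))
E
```

```text
top 0.6 [ 0.5281 -0.2282  0.078 ] clicks 1.03
scene 0.73 [ 0.5318 -0.2254  0.0839] clicks 0.9
[ 0.96977666 -0.36316904  0.32534702]
0.65 [-0.2 -0.1  0.7  0.   0.  -0.5]
1 [-6.4  1.6  0.7  0.   0.   7.9]
1.2 [-10.1   2.2   0.7   0.    0.   12.7]
1.4 [-13.8   2.4   0.7   0.    0.   17.5]
1.55 [-16.6   2.4   0.7   0.    0.   21.1]
1.65 [-18.5   2.3   0.7   0.    0.   23.5]
```

move_arm(series="-3 1 0 0 0 4;-6 2 0 0 0 8;-9 2 0 0 0 11;-12 2 0 0 0 15;-14 2 0 0 0 18;-17 2 0 0 0 21;-18 2 0 0 0 23;-18 2 0 0 0 23")

```text
time: 4.83
position: [0.5294, -0.2247, 0.0886]
tool_rot: [0.778, 0.628, 0.0, 0.0]
ft_force: [-0.1, -0.4, 0.6]
grip_width: 0.0006
grip_force: 0.0
```

Run:
```python
from h import *
look();ref=robot.get_obs();print(ref["ft_force"])
for x in(1.65,2,2.2,2.4,2.55,2.65): print(x,arc(.47-x*.419,.0145,ref=ref))
```

```text
top 0.89 [ 0.5265 -0.2474  0.0803] clicks 2.09
top 0.41 [ 0.4699 -0.3675  0.0709] clicks 5.14
scene 0.89 [ 0.5265 -0.245   0.0849] clicks 1.97
[-0.39272991 -0.68023935 -0.26603523]
1.65 [-0.5  0.6  0.5 -0.  -0.   0.5]
2 [-6.8  2.2  0.5 -0.  -0.   8.9]
2.2 [-10.5   2.7   0.5  -0.   -0.   13.7]
2.4 [-14.2   2.9   0.5  -0.   -0.   18.5]
2.55 [-17.    2.8   0.5  -0.   -0.   22.1]
2.65 [-18.8   2.7   0.5  -0.   -0.   24.5]
```

move_arm(series="-3 1 0 0 0 4;-7 2 0 0 0 9;-9 2 0 0 0 12;-12 3 0 0 0 16;-14 3 0 0 0 18;-17 3 0 0 0 22;-19 3 0 0 0 24;-19 3 0 0 0 24")

```text
time: 5.8
position: [0.5282, -0.244, 0.0886]
tool_rot: [0.892, 0.452, 0.0, 0.0]
ft_force: [0.4, -0.7, -0.0]
grip_width: 0.0006
grip_force: 0.0
```

Run:
```python
from h import *
look();ref=robot.get_obs();print(ref["ft_force"])
for x in(2.65,3,3.2,3.4,3.5,3.55,3.6,3.65): print(x,arc(.47-x*.419,.0145,ref=ref))
```

```text
top 0.86 [ 0.5178 -0.2645  0.0801] clicks 3.08
scene 0.57 [ 0.5193 -0.2633  0.0787] clicks 2.99
[-0.3109747   0.63888535  0.41461229]
2.65 [-0.  -0.4  0.5 -0.  -0.   0.5]
3 [-6.4  1.2  0.5 -0.  -0.   8.9]
3.2 [-10.    1.7   0.5  -0.   -0.   13.7]
3.4 [-13.8   1.9   0.5  -0.   -0.   18.5]
3.5 [-15.6   1.9   0.5  -0.   -0.   20.9]
3.55 [-16.5   1.8   0.5  -0.   -0.   22.1]
3.6 [-17.5   1.8   0.5  -0.   -0.   23.3]
3.65 [-18.4   1.7   0.5  -0.   -0.   24.5]
```

move_arm(series="-3 1 0 0 0 4;-6 1 0 0 0 9;-9 2 0 0 0 12;-12 2 0 0 0 16;-14 2 0 0 0 18;-15 2 0 0 0 20;-17 2 0 0 0 22;-18 2 0 0 0 23")

```text
time: 6.77
position: [0.5191, -0.2594, 0.0885]
tool_rot: [0.964, 0.265, -0.0, -0.0]
ft_force: [-0.8, 0.0, 0.3]
grip_width: 0.0003
grip_force: 0.0
```

Run:
```python
from h import *
look();ref=robot.get_obs();print(ref["ft_force"],ref["q"].round(2))
for x in(3.65,): print(x,arc(.47-x*.419,.0145,ref=ref))
```

```text
top 0.6 [ 0.6291 -0.3629 -0.0029] clicks 2.91
scene 0.7 [ 0.5023 -0.2721  0.0854] clicks 3.97
[-0.40160455 -0.13499683  0.03674621] [-0.66  0.69  1.67  0.    0.79  0.38]
3.65 [-0.5 -0.2  0.6 -0.  -0.   1.5]
```

move_arm(series="4 0 0 0 0 0;8 0 0 0 0 0;8 0 -10 0 0 0;8 0 -30 0 0 0;8 0 -60 0 0 0;8 0 -90 0 0 0;8 0 -110 0 0 0;8 0 -110 0 0 0")

```text
time: 7.73
position: [0.5289, -0.2569, 0.2042]
tool_rot: [0.964, 0.266, 0.003, 0.004]
ft_force: [1.7, -0.9, -0.6]
grip_width: 0.0004
grip_force: 0.0
```

Run:
```python
from h import *
import cv2
look()
c=robot.camera("wrist");cv2.imwrite("pics/w3.png",c["img"][:,:,::-1])
pr=lambda p:(lambda v:(v[:2]/v[2]).round(0))(P(c)@[*p,1])
for k in(3,4,5):
    th=.47-k*.419;print(k,[pr([*(C+q*np.array([np.cos(th),np.sin(th)])),.079]) for q in(.033,.052)])
for n in("top","scene","wrist"):
    c=robot.camera(n)
    for r in robot.tip_of(c,"start_button_top")[:1]+robot.tip_of(c,"tip_tin")[:1]: print(n,r["p"],np.round(r["xyz"],4))
```

```text
scene 0.74 [ 0.4888 -0.281  -0.0027] clicks 4.72
scene 0.6 [ 0.502  -0.2723  0.0838] clicks 3.99
3 [array([312., 218.]), array([336., 212.])]
4 [array([313., 234.]), array([336., 237.])]
5 [array([307., 248.]), array([326., 260.])]
top 0.52 [ 0.4683 -0.3699  0.0687]
top 0.6 [ 0.5441 -0.3769  0.0454]
scene 0.54 [ 0.4681 -0.3713  0.0674]
scene 0.79 [ 0.5384 -0.3781  0.0477]
wrist 0.35 [ 0.54   -0.3764  0.0421]
wrist 0.9 [ 0.5389 -0.3772  0.0399]
```

View pics/w3.png

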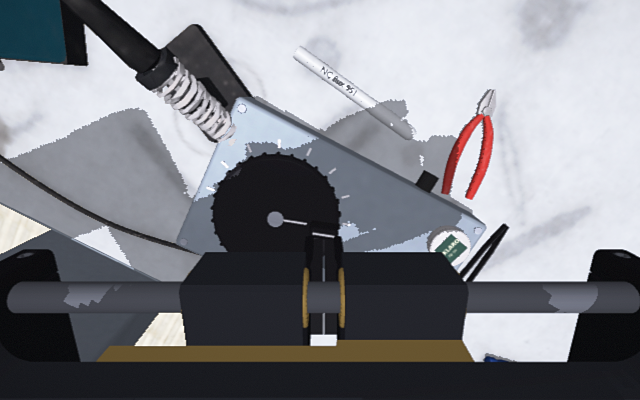

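The lug line runs from (283,221) through (313,235) to (335,237), which matches four clicks. Now I'll go over the button.

```bash
python3 -c "
from h import *
print(delta([.47,-.3705,.2],.537),delta([.47,-.3705,.11],.537))"
```

```text
[-107.1   70.3   -1.5   -0.     0.     0. ] [-107.1   70.3   88.5   -0.     0.     0. ]
```

move_arm(series="-30 20 0 0 0 0;-60 40 0 0 0 0;-90 60 0 0 0 0;-107 70 0 0 0 0;-107 70 30 0 0 0;-107 70 60 0 0 0;-107 70 85 0 0 0;-107 70 85 0 0 0")

```text
time: 9.2
position: [0.4673, -0.3678, 0.1089]
tool_rot: [0.964, 0.265, -0.002, -0.005]
ft_force: [-0.7, 0.6, -1.2]
grip_width: 0.0008
grip_force: 0.0
```

Run:
```python
from h import *
import cv2
for n in("scene","top"):
    c=robot.camera(n)
    for r in robot.tip_of(c,"start_button_top")[:1]+robot.tip_of(c,"lug_top")[:1]: print(n,r["p"],np.round(r["xyz"],4))
c=robot.camera("scene");cv2.imwrite("pics/s4.png",cv2.resize(c["img"][150:300,200:380],None,fx=4,fy=4,interpolation=cv2.INTER_CUBIC)[:,:,::-1])
o=robot.get_obs();print(o["position"],o["ft_force"],delta([.47,-.3705,.0825],.537))
```

```text
scene 0.71 [ 0.4683 -0.3704  0.0679]
scene 0.58 [ 0.5007 -0.2757  0.0857]
top 0.64 [ 0.5005 -0.275   0.0764]
[ 0.47095768 -0.37094848  0.11542934] [-0.29030691 -0.18622176  0.46874456] [-0.6 -1.  32.9  0.2 -0.   0.1]
```

View pics/s4.png

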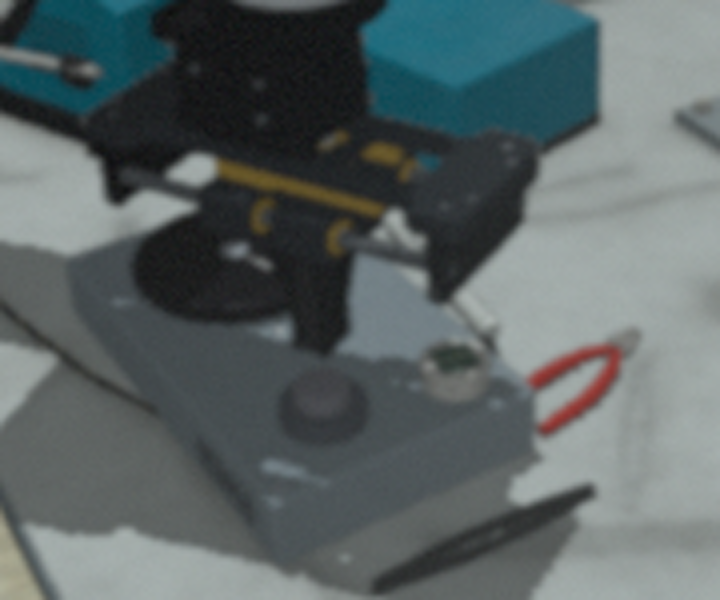

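The fingertip at crop (320,345) hangs straight above the button at (322,390). Now I'll press it.

move_arm(series="0 -1 14 0 0 0;0 -1 22 0 0 0;0 -1 26 0 0 0;0 -1 29 0 0 0;0 -1 31 0 0 0;0 -1 33 0 0 0;0 -1 33 0 0 0;0 -1 33 0 0 0")

```text
time: 10.22
position: [0.4695, -0.3691, 0.0832]
tool_rot: [0.964, 0.266, 0.0, 0.0]
ft_force: [-3.1, 3.2, 15.6]
grip_width: 0.0007
grip_force: 7.9
```

Run:
```python
from h import *
for i in range(3):
    o=robot.get_obs();print(o["position"],o["ft_force"])
    robot.camera("top")
```

```text
[ 0.46947879 -0.3691328   0.0832129 ] [-3.09235987  3.22964168 15.61187161]
[ 0.46950068 -0.369113    0.08323122] [-3.41501033  3.63243546 15.5192962 ]
[ 0.46946098 -0.36911184  0.08321452] [-3.76790197  3.90369849 15.48719516]
```

The tip is at 61 mm with about 15 N on it, so the button is at its bottom stop. Now I'll release it.

move_arm(series="0 0 -4 0 0 0;0 0 -10 0 0 0;0 0 -20 0 0 0;0 0 -45 0 0 0;0 0 -75 0 0 0;0 0 -100 0 0 0;0 0 -100 0 0 0;0 0 -100 0 0 0")

```text
time: 11.03
position: [0.4704, -0.3704, 0.1826]
tool_rot: [0.964, 0.266, 0.001, 0.002]
ft_force: [-0.4, -0.4, -0.3]
grip_width: 0.0005
grip_force: 0.0
```

Run:
```python
from h import *
look()
for n in("scene","top"):
    c=robot.camera(n)
    for t in("start_button_top","tip_tin"):
        for r in robot.tip_of(c,t)[:1]: print(n,t,r["p"],np.round(r["xyz"],4))
print(robot.get_obs()["ft_force"],robot.get_obs()["time"])
```

```text
top 0.96 [ 0.5009 -0.2721  0.0794] clicks 4.04
scene 0.89 [ 0.5016 -0.2725  0.0831] clicks 4.01
scene start_button_top 0.55 [ 0.4671 -0.3707  0.0693]
scene tip_tin 0.74 [ 0.5396 -0.377   0.0463]
[ 0.18832065 -0.03664791  0.77333389] 11.6333
```

```bash
python3 -c "
from rig import robot
print(robot.hand_in())"
```

```text
the job is handed in; nothing more can be done
None
```

I pushed the dial four clicks clockwise; the cameras put it at about 4.0. I then pressed the start button to its stop and let it come back up. The job is handed in at about 12 s of the 54 s limit; the hand-in returned no verdict.

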